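# Step the sample carrier under the needle

### The arm

A 6-joint arm with a two-finger parallel gripper is mounted at the origin on the work surface. World frame = base frame: x ahead of the robot, y to its left, z up, the work surface at z = 0. Lengths are in m, angles in rad, forces in N, time in s.
With the tool pointing down it reaches from about 0.35 to 0.975 m from the base axis. Payload 4.9 kg.
Tool frame: the origin (TCP) lies at the very end of the fingers, on their centre line; the grasp point (between the pads) lies 19 mm behind it; x points along the fingers, y is the direction in which the jaws open and shut, and the axes are right-handed (so a half turn about x gives the same grasp; the last joint's range is limited). The gripper opens to 85 mm and grips with 20 to 120 N. Pads are 22 mm wide; open, the fingers measure 114 mm over their backs; the gripper's body (76 mm by 85 mm) begins 54 mm behind the grasp point. The pads swing forward as they close: fully open they stand 13 mm farther back than shut.
Start: joints at [-1.309, 0.053, 1.613, -0, 1.476, -0.119], TCP at [0.232, -0.58, 0.231] pointing down, gripper open.
Joint ranges: [-3.01, 3.01], [-1.01, 2.22], [0.06, 2.58], [-1.02, 4.17], [0.09, 2.62], [-3.14, 3.14]. Speed limits (rad/s): [2.57, 2.57, 3.14, 3.14, 3.14, 3.14].

### API

Orientations are given as a unit quaternion [x, y, z, w].
In Python, from cell import sense, grab_frame, camera_info, job_done, regions_of gives the robot as it stands.
- The arm moves only by the shell command python3 -m jog 'ROWS' [FORCE]. ROWS is JSON, a list of rows, each a list of 7 numbers: the closure, from 0 (fully open) to 1 (shut), then the shift along the world's x, y, z in mm, then the turn, a rotation vector about the world's x, y, z in degrees. A call has 1 to 12 rows; each row is the pose to reach, as a shift and turn from the pose commanded when the call began; what a row does not reach only later rows make up. A row lasts 1/12 s, in which the tool goes at most 41.7 mm and 7.16 degrees, less where a joint would pass 70% of its speed; a pose out of reach is approached as far as the arm can. A call with a gripper value outside its range is refused whole. The fingers move at their own pace and stop on an object; FORCE is the grip in N (left out, the last holds). Time passes only in rows, so rows that repeat a pose let the fingers close. It gives the time, the measured TCP pose, the force and the opening at its end, in the units of the state.
- sense(): the state, without advancing time (a new reading comes with each control period).
- grab_frame(name): name is "side" or "top"; returns (picture, depth): 400x640x3 uint8, red, green, blue; 400x640 float32, m along the optical axis (not along the pixel's ray), 0 where there is no reading.
- camera_info(name): a dict with "intrinsics" (3x3 intrinsics, pixels), "extrinsics" (4x4, takes a point from world to camera coordinates). Camera axes: x right, y down, z forward; pixel columns grow to the right and rows downward; lengths in m; the calibration is good to about 2 mm. A picture is of the moment at which its call begins. camera_info takes no time and is no camera call.
- job_done(): hands the job in, once; it reports no verdict.
Trained networks look in the newest picture that a camera, given by its name, has taken for a name from the list of things; names that differ only in an ending like _2 or _b are one class to them, and where a whole thing is asked for, a point or a joint stands for the part that bears it (a point fixed in the world has none). Each returns a list of dicts, best first, with "confidence" (0 to 1); they miss things now and then, are a little off and sometimes report something else, mostly with a low value. They report only what shows in the picture. A call takes as long as a camera call. They do not tell look-alikes from the thing itself.
- regions_of(camera, name): "mask" (400x640 bool, what is visible of it) and "box" ([centre column, centre row, width, height] in pixels, round what is visible of it).
The state is a dict: "t": time; "qpos": joint angles; "dq": joint speeds; "effort": joint torques, N m; "tcp_pos": TCP position; "orientation": TCP orientation; "ft_force": force on the tool from outside, world axes, zero at the start; "ft_torque": the same for the moment, N m; "gripper_width": finger opening in m.
Only numpy, scipy, OpenCV 4.12 (cv2) and the standard library are available. Lean on these libraries where they do the work, as an engineer would, in place of code of your own. Each camera call takes 0.05 s, during which the arm holds its last target.

### The job

On the lab's x-y stage, take the carrier by its upright knob and slide it until the flat ring (the steel sample with a hole) is centred under the fixed needle; pause there for a good second, then step the carrier on until the square sample is centred under the needle, and let go. Move the carrier only by its knob: do not touch the samples, which stay in their cells.

Things in the scene. Friction and masses are not known exactly. Their poses are not given: they have to be found in the camera images.
- needle_tip (a point): Tip of the fixed needle that points straight down, 67 mm above the bench, 17 mm above the samples' tops. It hangs from a 14 mm wide arm (top 121 mm above the bench) running to a post 155 mm away, on the side away from the knob. Its axes are the stage's: x towards the post, along the lower slide; y along the upper slide; z up. Fixed; turned up to 0.3 rad.
- knob_top (a point): Centre of the top face of the carrier's knob: an upright cylinder, 24 mm diameter, 50 mm high, top 92 mm above the bench. It stands on the black carrier, 120 mm from the middle (in +x) of the 2 x 2 cells, pitch 50 mm, rims 5 mm high. The carrier slides level without turning, needs 2 to 4 N, stays where left; every cell reaches the needle. At the start all cells lie on the knob's side of it.
- ring: The flat steel ring: 36 mm outside diameter, 18 mm hole, 8 mm thick, lying loose in one of the four 42 mm square cells; which cell varies. Origin at the centre of its underside (42 mm above the bench), z up. The only sample with a hole.
- square: The square steel sample, 28 x 28 x 8 mm, lying loose in another of the cells. Origin at the centre of its underside (42 mm above the bench), z up. The remaining two cells hold a plain round steel disc (36 mm, no hole) and a steel hexagon (30 mm across flats), which are not wanted.
Mind the look-alikes: they are no part of the job. What is shaped like the square but brown is not meant. What is shaped like the ring but purple is not meant.

How it is judged:
On the way:
1. the ring is brought under the needle and kept there for half a second (horizontal distance between ring and needle_tip below 0.01 m), for 0.5 s.
At the end, for the whole second after the job is handed in: The centre of the square sample is within 10 mm, seen from above, of the needle's tip; the square and the ring lie flat on the floors of their cells (undersides 36 to 46 mm above the bench) and are at rest (below 10 mm/s) (horizontal distance between square and needle_tip below 0.01 m and height (world z) of square between 0.036 and 0.046 m and height (world z) of ring between 0.036 and 0.046 m and linear speed of each of square, ring below 0.01 m/s); the robot touches nothing.
It fails at once if the robot touches the ring or the square (contact force between any of the fingers, the arm and ring above 0.5 N or contact force between any of the fingers, the arm and square above 0.5 N).
It also fails if it takes over 42 s, if anything falls off the work surface, if the arm or the gripper's body presses on something with over 40 N, if the wrist force passes 120 N, or if a joint passes its speed limit or range.

## Working session

There is one attempt and no reset: what is moved stays moved. The work goes in short steps, Python scripts to look and compute and a shell command to move; the robot and the scene stay as the last step left them, time stands still between calls to the robot, and variables do not carry over. Pictures are saved under pics/ and viewed, and the job is handed in when it is done.

```bash
mkdir -p pics; ls
python3 - <<'E'
from cell import *
import cv2,numpy as np
s=sense();print(s['t'],s['tcp_pos'],s['orientation'],s['gripper_width'])
for n in("top","side"):
    p,d=grab_frame(n);cv2.imwrite(f"pics/{n}0.png",p[:,:,::-1]);np.savez(f"{n}0.npz",p=p,d=d)
    c=camera_info(n);print(c['intrinsics'],c['extrinsics'])
    for k in("ring","square","knob_top"):
        for r in regions_of(n,k):print(n,k,round(r['confidence'],2),np.round(r['box'],1))
E
```

```text
pics
0.0 [ 0.23211243 -0.57962129  0.2300269 ] [-0.69426859 -0.13456336  0.69438828 -0.13307418] 0.08507897129020589
[[415.7404845    0.         325.68971962]
 [  0.         415.7404845  199.90244282]
 [  0.           0.           1.        ]] [[-0.01447216 -0.99989466  0.00110711  0.03043189]
 [-0.98032235  0.01397085 -0.19690837  0.55318765]
 [ 0.19687217 -0.00393502 -0.98042127  0.61118824]
 [ 0.          0.          0.          1.        ]]
top ring 0.76 [320.4 181.8  25.1  22.4]
top ring 0.55 [280.1 305.4  19.9  23.5]
top square 0.54 [323.4 155.2  22.3  18.8]
top square 0.53 [343.  295.9  20.4  25. ]
top knob_top 0.88 [297.4 193.  101.9 136.3]
[[453.16508987   0.         324.56625392]
 [  0.         453.16508987 196.00091505]
 [  0.           0.           1.        ]] [[-0.97939342 -0.2019096  -0.00458754  0.54249542]
 [-0.14027898  0.69643496 -0.70377565  0.10439399]
 [ 0.14529399 -0.6886297  -0.71040749  0.65563885]
 [ 0.          0.          0.          1.        ]]
side ring 0.87 [300.6 208.4  22.6  15.7]
side ring 0.73 [425.3 283.3  31.6  25. ]
side square 0.87 [276.8 196.3  24.9  19.2]
side square 0.64 [299.6 208.1  23.6  15.9]
side square 0.58 [418.4 223.4  25.5  21.1]
side knob_top 0.61 [300.4 230.9 158.  105.8]
```

View pics/top0.png

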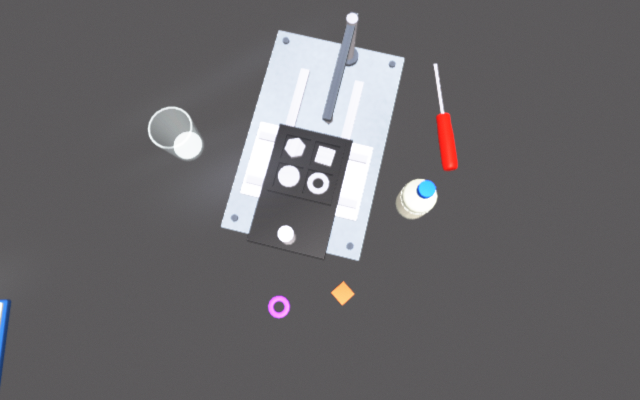

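View pics/side0.png

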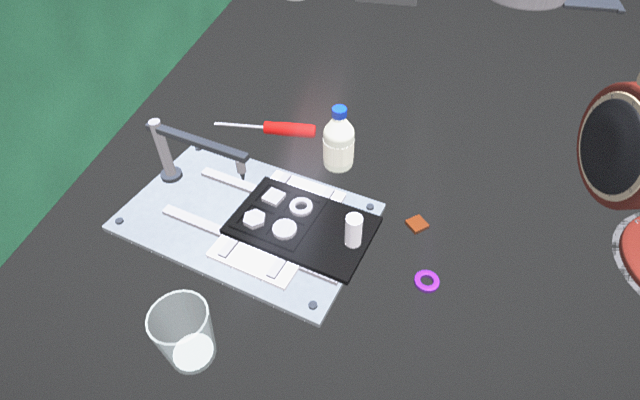

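Run:
```python
import cv2
a=cv2.imread('pics/top0.png')[110:290,220:400];cv2.imwrite('pics/top0c.png',cv2.resize(a,(580,580),interpolation=cv2.INTER_CUBIC))
a=cv2.imread('pics/side0.png')[130:300,210:440];cv2.imwrite('pics/side0c.png',cv2.resize(a,(782,578),interpolation=cv2.INTER_CUBIC))
```

```text
(no output)
```

View pics/top0c.png

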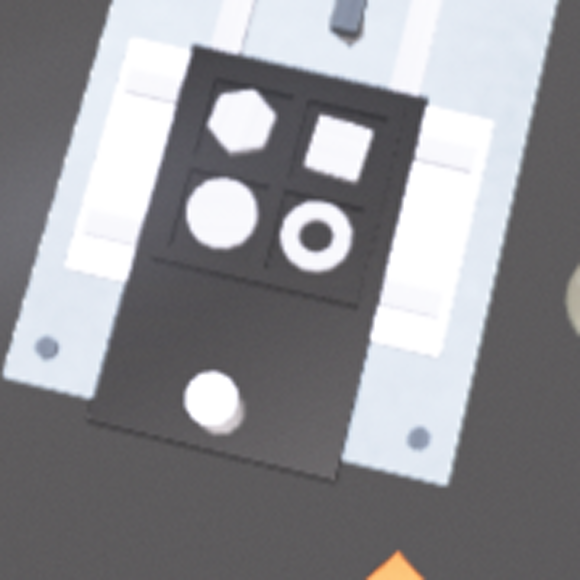

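View pics/side0c.png

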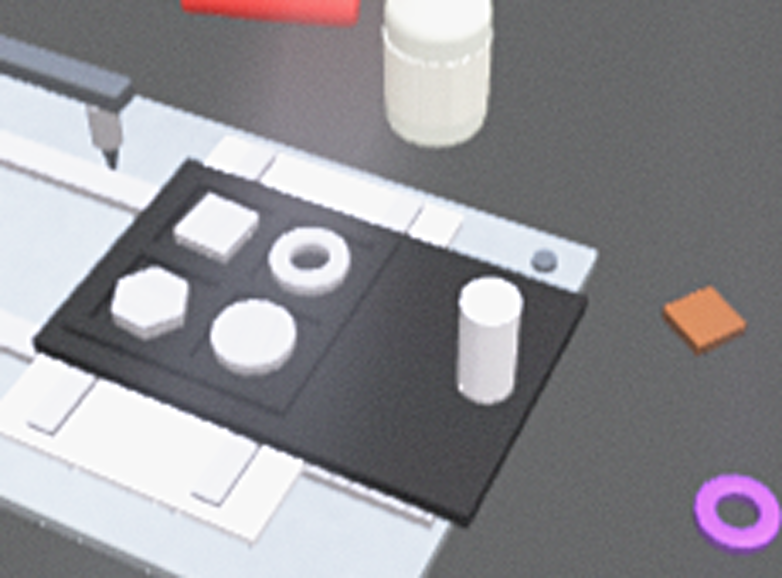

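The top picture shows the carrier with hexagon (295,148), white square (325,156), disc (289,176) and ring (318,183). The knob is at (286,234) and the needle tip at about (328,124). 
- **Could be taken for the ring:** steel ring (318,183), purple ring (279,307), disc (289,176). I choose (318,183), which is steel, has the hole and lies in a cell. 
- **Could be taken for the square:** steel square (325,156), orange-brown plate (343,294), hexagon (295,148). I choose (325,156). 

The close crop confirms both choices.

```bash
cat > h.py <<'E'
from cell import *
import cv2,numpy as np
def ray(n,u,v):
    c=camera_info(n);K=np.array(c['intrinsics']);T=np.array(c['extrinsics'])
    R=T[:3,:3];t=T[:3,3];o=-R.T@t;d=R.T@np.linalg.inv(K)@[u,v,1];return o,d
def atz(n,u,v,z):
    o,d=ray(n,u,v);return (o+d*(z-o[2])/d[2])[:2]
def proj(n,p):
    c=camera_info(n);q=np.array(c['extrinsics'])@[*p,1];q=np.array(c['intrinsics'])@q[:3];return q[:2]/q[2]
def blobs(n,p,box,th,amin=60):
    # bright low-saturation blobs in box u0,v0,u1,v1
    u0,v0,u1,v1=box;g=p[v0:v1,u0:u1].min(2);
    k,l,st,ce=cv2.connectedComponentsWithStats((g>th).astype(np.uint8))
    return [(np.round(ce[i]+[u0,v0],1),st[i][4]) for i in range(1,k) if st[i][4]>=amin]
E
python3 - <<'E'
from h import *
p=np.load('top0.npz')['p']
for b in blobs('top',p,(270,135,342,200),160):print('top',b)
print('px top needle',atz('top',328,123.7,.067),'side',atz('side',243.2,179.2,.067))
# crop readings: top /3.222+(220,110); side /3.4+(210,130)
T=lambda x,y:(x/3.222+220,y/3.222+110); S=lambda x,y:(x/3.4+210,y/3.4+130)
for k,a,b,z in(("ring",(316,236),(309,257),.05),("square",(338,147),(217,225),.05),("disc",(221,213),(253,330),.05),("hex",(241,121),(150,295),.05),("knob",(212,400),(491,301),.092)):
    print(k,np.round(atz('top',*T(*a),z),4),np.round(atz('side',*S(*b),z),4))
for n in('top','side'):
  d=np.load(n+'0.npz')['d']
# arm direction
a=atz('top',328,120,.121);b=atz('top',353,18,.13);print(a,b,np.degrees(np.arctan2(*(b-a)[::-1])))
# carrier edges z~.04
q=[atz('top',*T(*x),.047) for x in((193,46),(427,100),(335,482),(88,420))]
print(np.round(q,3)); 
for i,j in((3,0),(2,1)):
  e=q[j]-q[i];print(np.degrees(np.arctan2(e[1],e[0])))
E
```

```text
top (array([271.8, 143.1]), np.int32(87))
top (array([294.5, 147.1]), np.int32(301))
top (array([324.7, 155.6]), np.int32(301))
top (array([288.4, 175.6]), np.int32(384))
top (array([317.7, 182.9]), np.int32(295))
px top needle [0.67801358 0.01692278] side [0.67736879 0.01727205]
ring [0.5824 0.0345] [0.5819 0.0384]
square [0.6291 0.0227] [0.6272 0.0273]
disc [0.5951 0.0825] [0.595  0.0843]
hex [0.6437 0.0723] [0.6436 0.0739]
knob [0.4951 0.0827] [0.4952 0.0859]
[0.66235478 0.01752059] [ 0.82639589 -0.02385689] -14.156890351480444
[[ 0.686  0.098]
 [ 0.655 -0.024]
 [ 0.459  0.027]
 [ 0.491  0.148]]
-14.511794775139373
-14.439425952843093
```

Run:
```python
from h import *
from scipy.spatial.transform import Rotation as R
s=sense();M=R.from_quat(s['orientation']).as_matrix();print(np.round(M,3))
j=M[:,1];print('jaw az',np.degrees(np.arctan2(j[1],j[0])),'stage y az',75.5)
print((np.array([.4952,.0843,.055])-s['tcp_pos'])*1000,s['t'])
```

```text
[[-0.     0.372 -0.928]
 [ 0.    -0.928 -0.372]
 [-1.    -0.    -0.   ]]
jaw az -68.18429773694805 stage y az 75.5
[ 262.96342422  664.42700686 -176.12903006] 0.4
```

```bash
python3 -m jog '[[0,13,33,0,0,0,-3],[0,26,66,0,0,0,-6],[0,39,99,0,0,0,-9],[0,52,132,0,0,0,-12],[0,65,165,0,0,0,-15],[0,78,198,0,0,0,-18],[0,91,231,0,0,0,-21],[0,104,264,0,0,0,-24],[0,117,297,0,0,0,-27],[0,130,330,0,0,0,-30],[0,143,363,0,0,0,-33],[0,156,396,0,0,0,-36]]' 40
```

```text
t: 1.4
tcp_pos: [0.3886, -0.1826, 0.2316]
orientation: [0.702, -0.089, -0.701, -0.088]
ft_force: [1.1, -0.7, 0.5]
gripper_width: 0.0854
```

```bash
python3 -m jog '[[0,15,33,0,0,0,0],[0,30,66,0,0,0,0],[0,45,99,0,0,0,0],[0,60,132,0,0,0,0],[0,75,165,0,0,0,0],[0,88,198,0,0,0,0],[0,98,231,0,0,0,0],[0,105,255,-20,0,0,0],[0,107,268,-50,0,0,0],[0,107,268,-75,0,0,0],[0,107,268,-85,0,0,0],[0,107,268,-85,0,0,0]]'
python3 - <<'E'
from h import *
s=sense();print(s['t'],s['tcp_pos'])
p,d=grab_frame('side');cv2.imwrite('pics/s1.png',p[:,:,::-1])
E
```

```text
t: 2.4
tcp_pos: [0.493, 0.0838, 0.143]
orientation: [-0.699, 0.088, 0.704, 0.087]
ft_force: [-1.1, 0.3, -0.9]
gripper_width: 0.0853
2.4 [0.49304797 0.08382263 0.14301198]
```

View pics/s1.png

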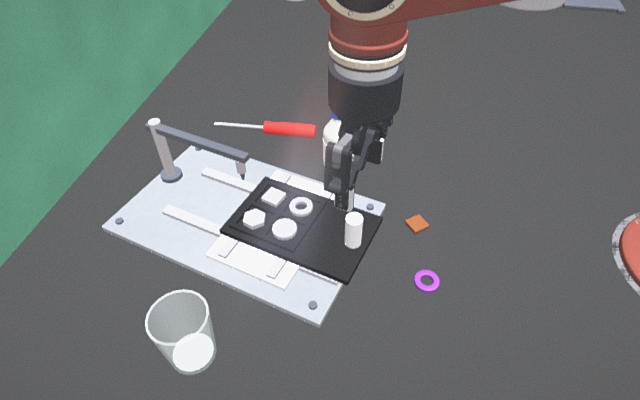

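The side view shows the open gripper straight above the knob (354,228), with samples and needle (243,178) in clear view. Next I go down and grip.

```bash
python3 -m jog '[[0,1,0,-15,0,0,0],[0,2,0,-30,0,0,0],[0,2,0,-45,0,0,0],[0,2,0,-60,0,0,0],[0,2,0,-75,0,0,0],[0,2,0,-87,0,0,0],[0,2,0,-87,0,0,0],[1,2,0,-87,0,0,0],[1,2,0,-87,0,0,0],[1,2,0,-87,0,0,0],[1,2,0,-87,0,0,0],[1,2,0,-87,0,0,0]]' 40
python3 -m jog '[[1,0,0,0,0,0,0],[1,0,0,0,0,0,0],[1,0,0,0,0,0,0]]'
python3 - <<'E'
from h import *
s=sense();print(s['t'],s['tcp_pos'],s['gripper_width'])
for n in('side','top'):
    p,d=grab_frame(n);q=p[130:300,210:440] if n=='side' else p[110:290,220:400]
    cv2.imwrite(f'pics/{n}2.png',cv2.resize(q[:,:,::-1],None,fx=3.2,fy=3.2,interpolation=cv2.INTER_CUBIC))
    for k in("ring","square"):
        for r in regions_of(n,k):print(n,k,round(r['confidence'],2),np.round(r['box'],1),atz(n,*r['box'][:2],.05))
E
```

```text
t: 3.45
tcp_pos: [0.4979, 0.0838, 0.0602]
orientation: [0.702, -0.087, -0.701, -0.087]
ft_force: [0.6, -0.6, -0.1]
gripper_width: 0.0254
t: 3.7
tcp_pos: [0.4979, 0.0839, 0.0602]
orientation: [0.702, -0.087, -0.701, -0.087]
ft_force: [-1.9, 0.5, 5.6]
gripper_width: 0.0229
3.7 [0.49785119 0.08386687 0.06023896] 0.02287674239650392
side ring 0.89 [429.1 283.3  27.4  23.6] [0.38820622 0.13940422]
side ring 0.77 [300.6 207.7  24.5  17. ] [0.5813196  0.04274838]
side square 0.79 [274.9 197.3  27.8  19. ] [0.62491865 0.0293463 ]
side square 0.6 [417.2 225.6  26.1  23.9] [0.40909839 0.04392816]
top square 0.68 [325.  156.1  19.7  20.6] [0.62827254 0.02253486]
```

View pics/side2.png

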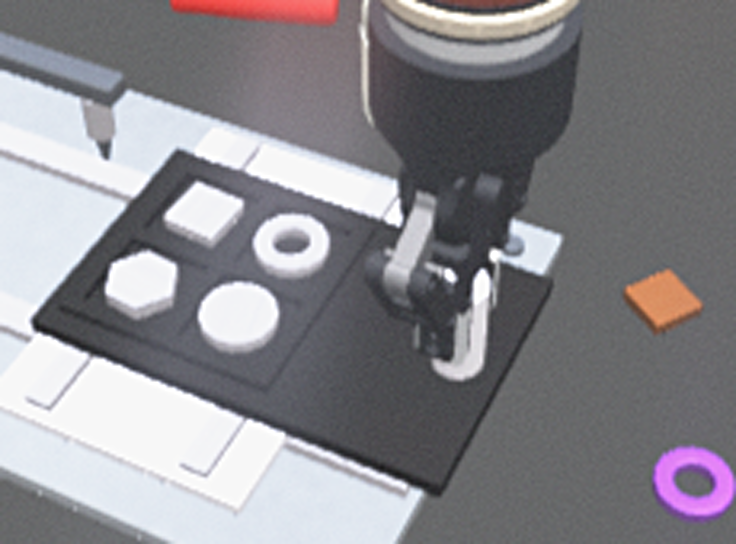

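View pics/top2.png

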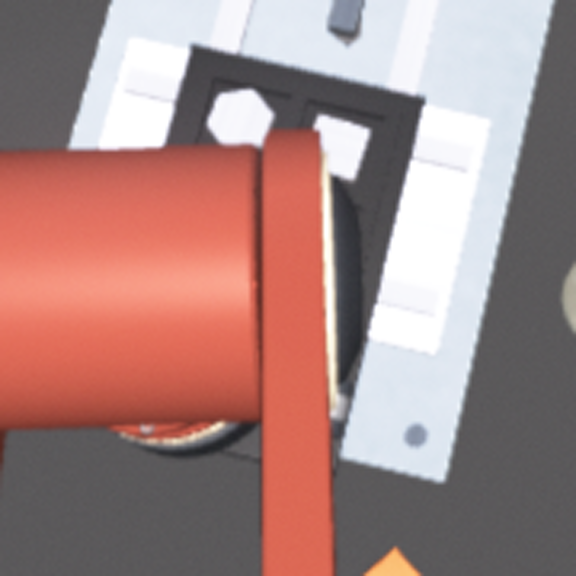

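Grip confirmed: opening 22.9 mm on the 24 mm knob, carrier undisturbed. The ring has to move about (+95, −19) mm.

```bash
python3 -m jog '[[1,2,0,0,0,0,0],[1,5,-1,0,0,0,0],[1,10,-2,0,0,0,0],[1,15,-3,0,0,0,0],[1,20,-4,0,0,0,0],[1,25,-5,0,0,0,0],[1,30,-6,0,0,0,0],[1,35,-7,0,0,0,0],[1,40,-8,0,0,0,0],[1,44,-9,0,0,0,0],[1,46,-9,0,0,0,0],[1,46,-9,0,0,0,0]]' 60
python3 -m jog '[[1,2,0,0,0,0,0],[1,5,-1,0,0,0,0],[1,10,-2,0,0,0,0],[1,15,-3,0,0,0,0],[1,20,-4,0,0,0,0],[1,25,-5,0,0,0,0],[1,30,-6,0,0,0,0],[1,35,-7,0,0,0,0],[1,40,-8,0,0,0,0],[1,44,-9,0,0,0,0],[1,46,-9,0,0,0,0],[1,46,-9,0,0,0,0]]'
python3 - <<'E'
from h import *
s=sense();print(s['t'],s['tcp_pos'],s['gripper_width'])
for n in('side','top'):
    p,d=grab_frame(n);q=p[130:260,190:370] if n=='side' else p[80:260,220:400]
    f=4.4 if n=='side' else 3.2
    cv2.imwrite(f'pics/{n}3.png',cv2.resize(q[:,:,::-1],None,fx=f,fy=f,interpolation=cv2.INTER_CUBIC))
    for k in("ring","square"):
        for r in regions_of(n,k):print(n,k,round(r['confidence'],2),np.round(r['box'],1),atz(n,*r['box'][:2],.05))
E
```

```text
t: 5.0
tcp_pos: [0.5444, 0.0743, 0.0603]
orientation: [0.702, -0.088, -0.701, -0.087]
ft_force: [-0.8, -1.5, 4.7]
gripper_width: 0.0222
t: 6.0
tcp_pos: [0.5904, 0.0653, 0.0603]
orientation: [0.702, -0.088, -0.701, -0.087]
ft_force: [-0.1, -1.5, 5.4]
gripper_width: 0.0224
6.0 [0.5903769  0.06528947 0.06029622] 0.022361143582678687
side ring 0.67 [246.3 189.2  22.1  15. ] [0.67336894 0.0211041 ]
side ring 0.62 [425.  282.4  25.3  26.5] [0.39341467 0.13906834]
side square 0.72 [419.8 225.2  28.3  24.6] [0.40549469 0.04242656]
side square 0.56 [221.4 181.   24.4  18.2] [0.71797419 0.0111793 ]
top square 0.56 [345.1 294.2  18.6  23.1] [ 0.40562173 -0.00535958]
```

View pics/side3.png

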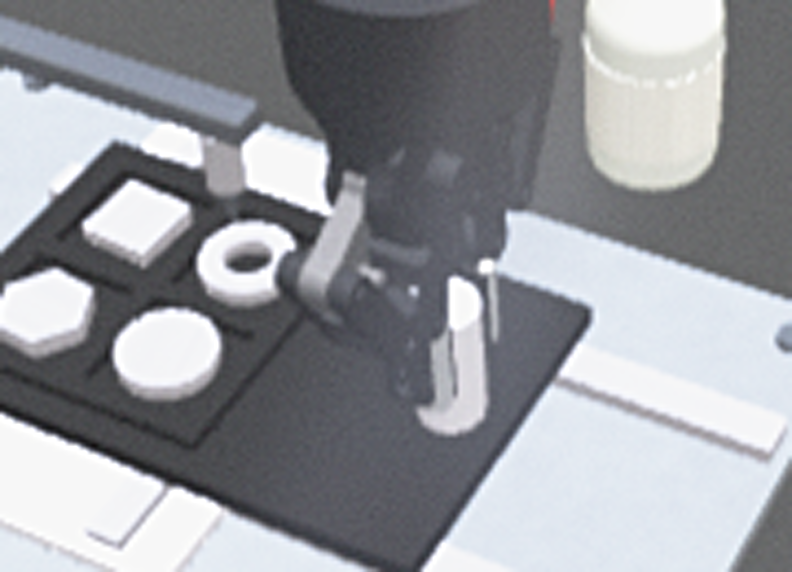

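View pics/top3.png

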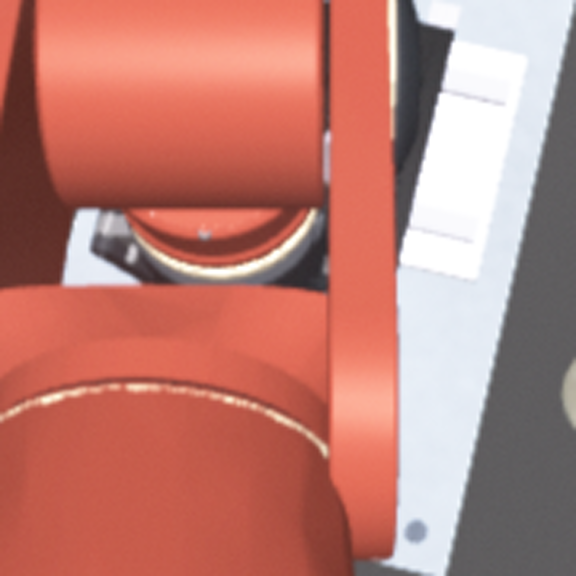

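Side view: ring hole at about pixel (246,188), needle tip at about (243,179), grip firm. The top view is blocked by the arm. About (+3, −2) mm is left, so I trim that and dwell.

```bash
python3 -m jog '[[1,1,-1,0,0,0,0],[1,3,-2,0,0,0,0],[1,3,-2,0,0,0,0],[1,3,-2,0,0,0,0]]'
python3 - <<'E'
from h import *
s=sense();print(s['t'],s['tcp_pos'],s['gripper_width'])
n='side'
p,d=grab_frame(n);q=p[130:260,190:370].copy()
f=4.4;q=cv2.resize(q[:,:,::-1],None,fx=f,fy=f,interpolation=cv2.INTER_CUBIC)
u=proj(n,[.6774,.0173,.05]);print(u);c=(u-[190,130])*f
cv2.drawMarker(q,tuple(int(x) for x in c),(0,0,255),0,14,1)
cv2.imwrite('pics/side4.png',q)
for r in regions_of(n,'ring')[:2]:print(r['confidence'],r['box'],atz(n,*r['box'][:2],.05))
E
```

```text
t: 6.63
tcp_pos: [0.5931, 0.0644, 0.0603]
orientation: [0.702, -0.087, -0.701, -0.088]
ft_force: [-1.1, 0.7, 5.6]
gripper_width: 0.0227
6.6333 [0.59305649 0.0643569  0.06028554] 0.022705190607317627
[244.61572419 187.16918676]
0.9 [424.8, 281.8, 27.7, 22.8] [0.39371109 0.13819729]
0.76 [243.1, 190.4, 21.7, 15.6] [0.67737866 0.02461898]
```

View pics/side4.png

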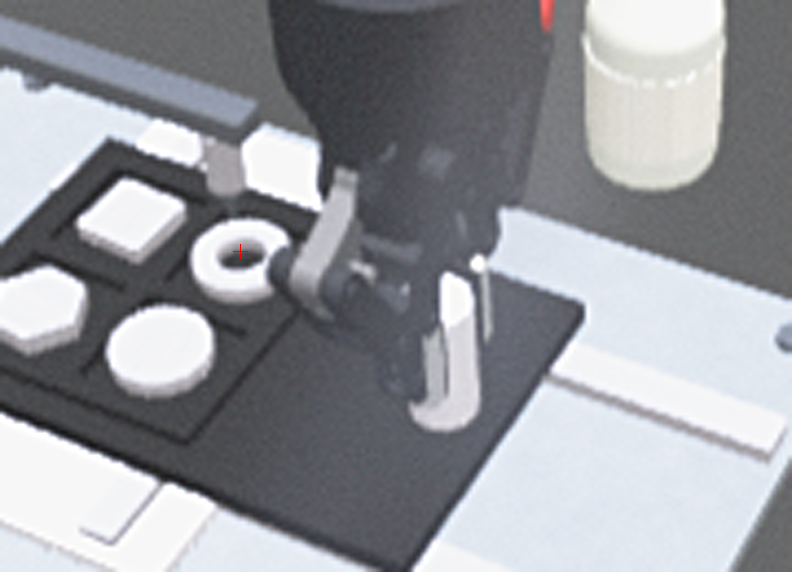

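The target cross (241,250 in the crop) lies within the hole, about 1 px above its centre, so roughly 2 mm short in y. I nudge and pause.

```bash
python3 -m jog '[[1,0,-1,0,0,0,0],[1,0,-2,0,0,0,0],[1,0,-2,0,0,0,0],[1,0,-2,0,0,0,0],[1,0,-2,0,0,0,0],[1,0,-2,0,0,0,0],[1,0,-2,0,0,0,0],[1,0,-2,0,0,0,0],[1,0,-2,0,0,0,0],[1,0,-2,0,0,0,0],[1,0,-2,0,0,0,0],[1,0,-2,0,0,0,0]]'
python3 -m jog '[[1,0,0,0,0,0,0],[1,0,0,0,0,0,0],[1,0,0,0,0,0,0],[1,0,0,0,0,0,0],[1,0,0,0,0,0,0],[1,0,0,0,0,0,0]]'
python3 - <<'E'
from h import *
s=sense();print(s['t'],s['tcp_pos'],s['gripper_width'])
n='side'
p,d=grab_frame(n);q=p[150:230,190:290].copy()
f=7;q=cv2.resize(q[:,:,::-1],None,fx=f,fy=f,interpolation=cv2.INTER_CUBIC)
u=proj(n,[.6774,.0173,.05]);c=(u-[190,150])*f
cv2.drawMarker(q,tuple(int(x) for x in c),(0,0,255),0,14,1)
cv2.imwrite('pics/side5.png',q)
for k in('ring','square'):
 for r in regions_of(n,k)[:3]:print(k,r['confidence'],r['box'],atz(n,*r['box'][:2],.05))
E
```

```text
t: 7.73
tcp_pos: [0.5927, 0.0625, 0.0603]
orientation: [0.702, -0.087, -0.701, -0.088]
ft_force: [-1.0, 1.7, 7.4]
gripper_width: 0.0225
t: 8.23
tcp_pos: [0.5927, 0.0625, 0.0603]
orientation: [0.702, -0.087, -0.701, -0.088]
ft_force: [-1.0, 1.3, 7.1]
gripper_width: 0.0225
8.2333 [0.59272396 0.06251074 0.06029368] 0.02250027479298161
ring 0.74 [426.6, 280.0, 27.2, 26.4] [0.39157636 0.13495815]
square 0.82 [220.1, 179.4, 25.1, 16.5] [0.7213283  0.00808347]
square 0.7 [417.3, 225.9, 25.8, 21.1] [0.40892351 0.04447225]
```

View pics/side5.png

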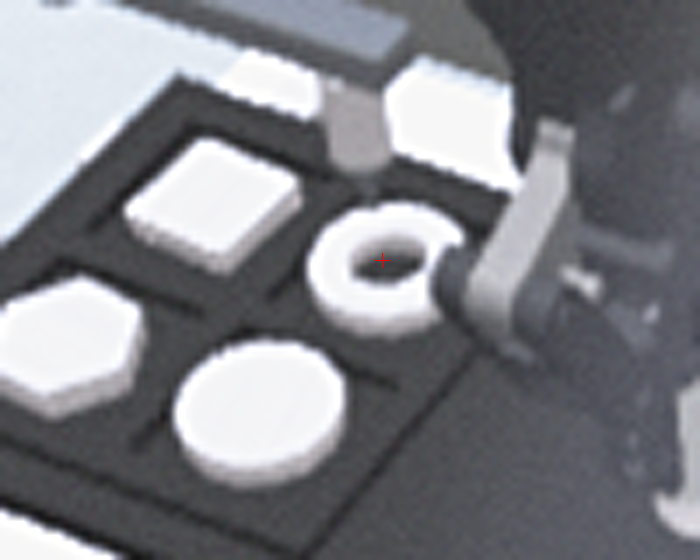

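The target cross sits on the hole's centre, about (388,261) in the crop, and the pause was over 1.5 s. Now I work out the step to the square, whose top face centre is at crop (213,197).

Run:
```python
from h import *
n='side'
a=atz(n,190+213/7,150+197/7,.05);r=atz(n,190+387/7,150+261/7,.05)
print('sq',a,'ring',r,'needle-sq',(np.array([.6774,.0173])-a)*1e3,'ring-sq',(r-a)*1e3)
print('top ring-sq',(atz('top',317.7,182.9,.05)-atz('top',324.7,155.6,.05))*1e3)
```

```text
sq [0.72187059 0.00521087] ring [0.67629045 0.01734268] needle-sq [-44.4705904   12.08913176] ring-sq [-45.58014253  12.13180901]
top ring-sq [-46.15624275  12.04311299]
```

```bash
python3 -m jog '[[1,-2,1,0,0,0,0],[1,-5,2,0,0,0,0],[1,-10,3,0,0,0,0],[1,-15,5,0,0,0,0],[1,-20,6,0,0,0,0],[1,-25,8,0,0,0,0],[1,-30,9,0,0,0,0],[1,-35,11,0,0,0,0],[1,-40,12,0,0,0,0],[1,-43,13,0,0,0,0],[1,-45,13,0,0,0,0],[1,-45,13,0,0,0,0]]'
python3 -m jog '[[1,0,0,0,0,0,0],[1,0,0,0,0,0,0]]'
python3 - <<'E'
from h import *
s=sense();print(s['t'],s['tcp_pos'],s['gripper_width'])
n='side'
p,d=grab_frame(n);q=p[150:230,210:310].copy()
f=7;q=cv2.resize(q[:,:,::-1],None,fx=f,fy=f,interpolation=cv2.INTER_CUBIC)
u=proj(n,[.6774,.0173,.05]);c=(u-[210,150])*f
cv2.drawMarker(q,tuple(int(x) for x in c),(0,0,255),0,14,1)
cv2.imwrite('pics/side6.png',q)
for k in('ring','square'):
 for r in regions_of(n,k)[:3]:print(k,r['confidence'],r['box'],atz(n,*r['box'][:2],.05))
E
```

```text
t: 9.38
tcp_pos: [0.5474, 0.0752, 0.0603]
orientation: [0.702, -0.087, -0.701, -0.088]
ft_force: [0.0, 1.4, 7.2]
gripper_width: 0.0225
t: 9.55
tcp_pos: [0.5474, 0.0752, 0.0603]
orientation: [0.702, -0.087, -0.701, -0.088]
ft_force: [-0.6, 0.7, 7.9]
gripper_width: 0.0228
9.55 [0.54743919 0.07522477 0.06025995] 0.022777955280342217
ring 0.84 [270.6, 198.4, 20.7, 12.9] [0.63068152 0.03290224]
ring 0.61 [428.7, 283.4, 26.2, 25.9] [0.38870118 0.13965916]
square 0.77 [245.6, 189.1, 24.4, 16.0] [0.67450689 0.02110685]
square 0.67 [416.8, 225.1, 24.6, 20.9] [0.40971796 0.04308604]
```

View pics/side6.png

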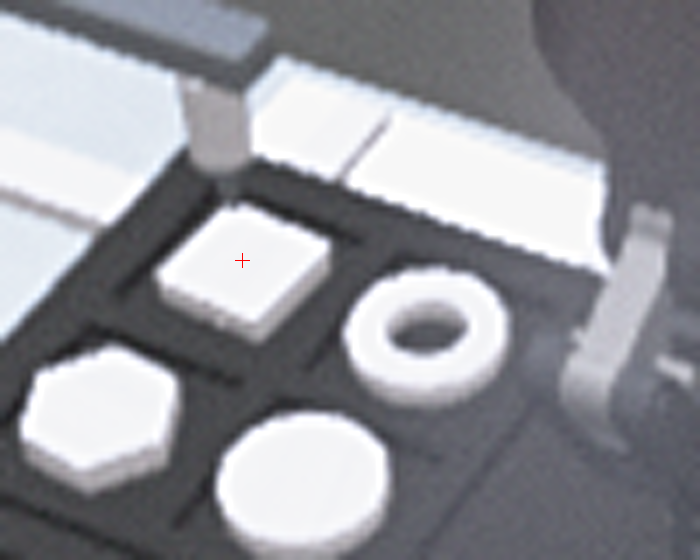

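The square's top face centre is at about (244,263) in the crop, on the target cross (242,260). I let go, rise and back off.

```bash
python3 -m jog '[[0,0,0,0,0,0,0],[0,0,0,0,0,0,0],[0,0,0,0,0,0,0],[0,0,0,0,0,0,0],[0,0,0,0,0,0,0],[0,0,0,0,0,0,0],[0,0,0,10,0,0,0],[0,0,0,25,0,0,0],[0,0,0,45,0,0,0],[0,0,0,70,0,0,0],[0,0,0,95,0,0,0],[0,0,0,120,0,0,0]]'
python3 -m jog '[[0,-8,-20,15,0,0,0],[0,-20,-50,30,0,0,0],[0,-35,-85,40,0,0,0],[0,-50,-120,40,0,0,0],[0,-65,-155,40,0,0,0],[0,-80,-190,40,0,0,0],[0,-90,-225,40,0,0,0],[0,-100,-260,40,0,0,0],[0,-110,-290,40,0,0,0],[0,-115,-310,40,0,0,0],[0,-115,-310,40,0,0,0],[0,-115,-310,40,0,0,0]]'
python3 - <<'E'
from h import *
s=sense();print(s['t'],s['tcp_pos'],s['gripper_width'])
for n,b,w in(('side',(150,210),(80,100)),('top',(90,260),(80,100))):
    p,d=grab_frame(n);q=p[b[0]:b[0]+w[0],b[1]:b[1]+w[1]].copy()
    f=7;q=cv2.resize(q[:,:,::-1],None,fx=f,fy=f,interpolation=cv2.INTER_CUBIC)
    u=proj(n,[.6774,.0173,.05]);c=(u-[b[1],b[0]])*f
    cv2.drawMarker(q,tuple(int(x) for x in c),(0,0,255),0,14,1)
    cv2.imwrite(f'pics/{n}7.png',q)
    for k in('ring','square'):
     for r in regions_of(n,k)[:3]:print(n,k,r['confidence'],r['box'],atz(n,*r['box'][:2],.05))
E
```

```text
t: 10.7
tcp_pos: [0.5472, 0.0748, 0.1812]
orientation: [0.702, -0.087, -0.702, -0.087]
ft_force: [0.5, -0.0, 0.6]
gripper_width: 0.0852
t: 11.7
tcp_pos: [0.432, -0.236, 0.22]
orientation: [0.702, -0.088, -0.701, -0.088]
ft_force: [-0.6, -0.6, 0.2]
gripper_width: 0.0855
11.7 [ 0.43202313 -0.23595227  0.21998261] 0.0854598551672893
side ring 0.86 [272.1, 197.3, 25.1, 20.7] [0.62910553 0.03018975]
side ring 0.56 [425.6, 283.0, 28.5, 24.7] [0.39261701 0.13983561]
side square 0.77 [418.4, 225.9, 23.4, 22.2] [0.40738147 0.04416074]
side square 0.66 [244.5, 187.8, 25.4, 19.3] [0.67712037 0.01868185]
top ring 0.7 [325.8, 154.4, 22.9, 21.5] [0.63117805 0.0211729 ]
top ring 0.51 [279.5, 305.6, 20.0, 24.9] [0.39000511 0.09579986]
top square 0.8 [327.7, 127.4, 20.2, 16.0] [0.678243   0.01730978]
top square 0.78 [342.9, 295.2, 22.1, 27.2] [ 0.40416548 -0.00192817]
```

View pics/side7.png

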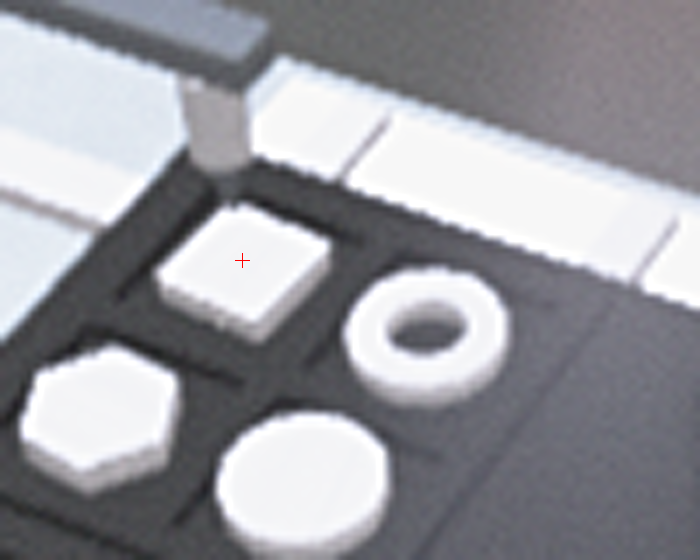

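View pics/top7.png

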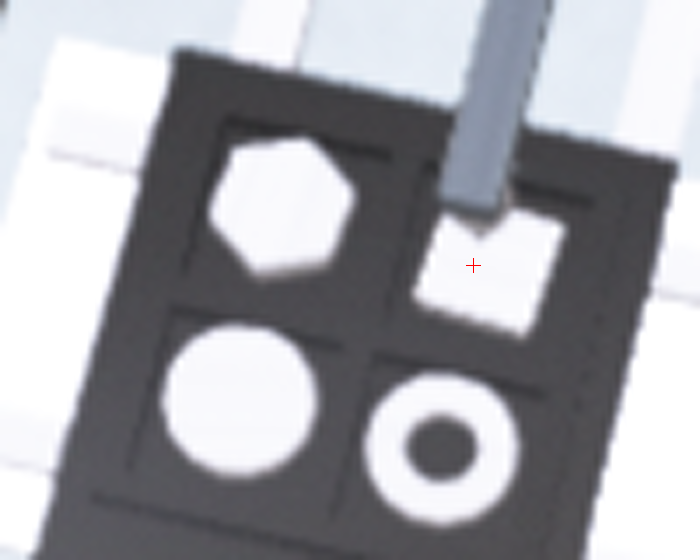

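Run:
```python
from h import *
print(atz('top',260+490/7,90+262/7,.05),atz('top',260+480/7,90+238/7,.067))
print(job_done())
```

```text
[0.67813844 0.01346253] [0.67748184 0.01599792]
the job is handed in; nothing more can be done
None
```

I slid the carrier by its knob until the ring was under the needle, paused there for over 1.5 s, then stepped it on to the square. I released the knob, backed the arm well clear and handed the job in at about 12 s of the 42 s allowed. No verdict was reported.

**Square (final check):** It is about 2.5 mm from the needle tip in the top view and about 1 mm in the side view, against a 10 mm limit. The two cameras disagreed by 2–4 mm in y throughout, so I used values between them.

**Ring (during the pause):** It was about 1 mm from the needle in the side view. The arm blocked the top view, so I could not check it there. From the first top picture the error could be up to about 4 mm, still within 10 mm.

**Samples:** All four appear to lie flat in their cells, and the robot did not appear to touch any of them. I did not measure their heights or speeds.

**Wrist force:** The highest reading after any move was about 8 N, against a limit of 120 N. It was not recorded during the moves.

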